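# Fit the light tube on the desk lamp and switch it on

## Robot

A 7-joint arm with a two-finger parallel gripper is mounted at the origin on a cart in front of the work surface, level with it; the furniture and walls round the work are solid. World frame = base frame: x ahead of the robot, y to its left, z up, the work surface at z = 0. Lengths are in mm, angles in degrees, forces in N, time in s.
With the tool pointing down it reaches from about 400 to 750 mm from the base axis. Payload 19.5 kg.
Tool frame: the origin (TCP) lies at the very end of the fingers, on their centre line; the grasp point (between the pads) lies 19 mm behind it; y points along the fingers, z is the direction in which the jaws open and shut, and the axes are right-handed (so a half turn about y gives the same grasp; the last joint's range is limited). The gripper opens to 85 mm and grips with 20 to 120 N. Pads are 22 mm wide; open, the fingers measure 114 mm over their backs; the gripper's body (76 mm by 85 mm) begins 54 mm behind the grasp point. The pads swing forward as they close: fully open they stand 13 mm farther back than shut.
Start: joints at [-76.645, 40.479, -1.581, 85.061, 1.261, 54.483, -4.326], TCP at [156.017, 553.402, 231.268] pointing down, gripper open.
Joint ranges: [-155.06, 155.06], [-18.47, 123.98], [-90, 86.84], [0, 140.48], [-83.41, 263.41], [0, 116], [-161.91, 161.91]. Speed limits (degrees/s): [108.29, 108.29, 147.25, 147.25, 172.46, 172.46, 172.46].

## Interface

Orientations are given as a 3x3 rotation matrix whose columns are the frame's x, y, z axes.
In Python, from workcell import sense, read_camera, hand_in gives the robot as it stands.
- The arm moves only by the tool play_rows, never from a script. Its argument "series" is a list of rows, each a list of 7 numbers: the turn, a rotation vector about the tool's x, y, z scaled (see below), then the shift along the tool's x, y, z scaled (see below), then the opening, from 0 (shut) to 1 (fully open). In form: [[rx, ry, rz, x, y, z, hand], ...]. A call has 1 to 5 rows; each row is the pose to reach, as a shift and turn from the pose measured when the call began, along the tool's axes at that moment; what a row does not reach only later rows make up. The controller multiplies each number of a shift by 10 cm and each number of a turn by 90 degrees. A row lasts 1/8 s, in which the tool goes at most 62.5 mm and 10.7 degrees, less where a joint would pass 70% of its speed; a pose out of reach is approached as far as the arm can. A call with a number of a shift or a turn outside -1 to 1 is refused whole. A call with a gripper value outside its range is refused whole. The fingers move at their own pace and stop on an object; the grip force is fixed at half the most. Time passes only in rows, so rows that repeat a pose let the fingers close. It gives the time, the measured TCP pose, the force and the opening at its end, in the units of the state.
- sense(): the state, without advancing time (a new reading comes with each control period).
- read_camera(name): name is "scene" or "side" or "wrist"; returns a dict with "frame" (384x512x3 uint8, red, green, blue), "z_map" (384x512 float32, mm along the optical axis (not along the pixel's ray), 0 where there is no reading), "intrinsics" (3x3 intrinsics, pixels), "position" and "rotation" of the camera in the world. Camera axes: x right, y up, looking along -z (the intrinsics and any distortion apply to the point x, -y, -z); pixel columns grow to the right and rows downward; lengths in mm; the calibration is good to about 2 mm. A picture is of the moment at which its call begins.
- hand_in(): hands the job in, once; it reports no verdict.
The state is a dict: "time_s": time; "joint_pos": joint angles; "joint_velocities": joint speeds; "effort": joint torques, N m; "tool_pos": TCP position; "orientation": TCP orientation; "contact_force": force on the tool from outside, world axes, zero at the start; "moment": the same for the moment, N m; "finger_gap": finger opening in mm.
Only numpy, scipy, OpenCV 4.12 (cv2) and the standard library are available. Lean on these libraries where they do the work, as an engineer would, in place of code of your own. Each camera call takes 0.05 s, during which the arm holds its last target.

## Task

Assemble the desk lamp: push the loose light tube, open end first, over the leaning spigot of the lamp base until it sits fully home on the collar. Only then switch the lamp on by pressing down the raised end of the rocker switch on the base until it snaps over, and leave the tube in place and the rocker on with nothing touching them. Leave the other things on the desk where they are.

Things in the scene. Friction and masses are not known exactly. Their poses are not given: they have to be found in the camera images.
- tube_centre (a point): loose light tube: round aluminium tube, 36 mm outside diameter, 130 mm long, 0.15 kg, white closed end. Starts standing on the desk, open end down. Point on its axis, 65 mm from either end; z axis runs from the open to the closed end. Bore at the open end 28 mm wide, 90 mm deep; the upper 40 mm is solid and just as wide. Can be gripped across its diameter anywhere.
- lamp_spigot: spigot on the lamp base: steel pin, 25 mm diameter, 70 mm long, last 16 mm tapered to 15 mm, on a black collar 42 mm wide. Leans 30 degrees from vertical, towards the robot side. Origin on its axis at the top face of the collar, where the tube's open end comes to rest, 43 mm above the desk; z axis runs along the pin to its tip. Tube home: its centre 65 mm along z, axes in line.
- lamp_base: lamp base: grey slab 110 mm (x) by 200 mm (y), 28 mm high, fixed to the desk; a rim 7 mm higher round the switch. Origin at the centre of its underside, x axis to the back (away from the robot, turned by up to 23 degrees), z up. Spigot origin at x +25, y +60 mm; rocker pivot at x 0, y -60 mm, height 36 mm.
- lamp_rocker (a joint): angle (rad) of the rocker switch, a black paddle 66 mm long (along base x) and 28 mm wide, on a cross pivot at its middle. -0.22: off, the end nearest the robot stands up; +0.22: on, that end is down, the far end up. It rests at either end and snaps over past 0; pressing 26 mm from the pivot takes about 3 N.
- rocker_near_end (a point): point on the top face of the rocker's end nearest the robot, 26 mm from the pivot and 7 mm from the paddle's edge; it is about 53 mm above the desk when off and falls about 11 mm when switched on.
- stapler: bystander: black stapler, 38 x 165 x 50 mm, behind the lamp base; origin at the centre of its underside.
- glue_stick: bystander: upright glue stick, 24 mm wide, 88 mm high, behind the light tube; origin at the centre of its underside.
- correction_fluid: bystander: small upright bottle, 30 mm wide, 65 mm high, in front of the light tube; origin at the centre of its underside.
Not all that is in view belongs to the job. There is more than one size of the lamp_base; the job needs the larger.

How it is judged (in metres and radians):
On the way, in this order (a step that is already met when the one before it is completed fails the run):
1. the light tube is fully home on the spigot, with the lamp still off (z of tube_centre in the frame of lamp_spigot between 0.058 and 0.07 m and x of tube_centre in the frame of lamp_spigot between -0.005 and 0.005 m and y of tube_centre in the frame of lamp_spigot between -0.005 and 0.005 m and angle between the z axis of tube_centre and the z axis of lamp_spigot, either way round below 0.08 rad and value of joint lamp_rocker below -0.1 rad), for 0.2 s.
2. the rocker is snapped over to on, the tube still home (value of joint lamp_rocker above 0.17 rad and z of tube_centre in the frame of lamp_spigot between 0.058 and 0.07 m and x of tube_centre in the frame of lamp_spigot between -0.005 and 0.005 m and y of tube_centre in the frame of lamp_spigot between -0.005 and 0.005 m and angle between the z axis of tube_centre and the z axis of lamp_spigot, either way round below 0.08 rad), for 0.2 s.
At the end, for the whole second after the job is handed in: The light tube is home on the spigot (its open end within 5 mm of the collar, centre within 5 mm of the pin's axis, aligned within 0.08 rad) and the rocker is on (joint above 0.17 rad) (all of step 2); the robot touches nothing.
It fails at once if a bystander (stapler, glue stick, bottle) is pushed more than 3 cm or knocked over (distance of any of stapler, glue_stick, correction_fluid from where it was at the start of the episode above 0.03 m or angle between any of stapler, glue_stick, correction_fluid's own z axis and vertical above 0.5 rad).
It also fails if it takes over 53 s, if anything falls off the work surface, if the arm or the gripper's body presses on something with over 40 N, if the wrist force passes 120 N, or if a joint passes its speed limit or range.

## Working session

There is one attempt and no reset: what is moved stays moved. The work goes in short steps, Python scripts to look and compute and a tool call to move; the robot and the scene stay as the last step left them, time stands still between calls to the robot, and variables do not carry over. Pictures are saved under pics/ and viewed, and the job is handed in when it is done.

Besides the shell and the picture viewer there is one more tool, called after "Emit:" as name([rows], argument=value, ...), one row to a line, values as JSON. play_rows: Moves the arm, as the interface text tells. Shifts and turns lie within -1 to 1; 1 stands for 10 cm of shift or 90 degrees of turn. Its arguments: {"type":"object","properties":{"series":{"type":"array"}},"required":["series"]}

```bash
ls; mkdir -p pics; cat > h.py <<'E'
import numpy as np,cv2
from workcell import sense,read_camera,hand_in
def snap(n,tag):
    c=read_camera(n); cv2.imwrite(f'pics/{tag}.png',cv2.cvtColor(c['frame'],cv2.COLOR_RGB2BGR)); np.savez(f'{tag}.npz',**c); return c
def pts(c):
    K=c['intrinsics'];z=c['z_map'];v,u=np.mgrid[:z.shape[0],:z.shape[1]]
    x=(u-K[0,2])/K[0,0]*z;y=(v-K[1,2])/K[1,1]*z
    P=np.stack([x,-y,-z],-1)@np.array(c['rotation']).T+np.array(c['position']); P[z==0]=np.nan; return P
E
python3 - <<'E'
from h import *
print(sense())
for n in ['scene','side','wrist']:
    c=snap(n,n+'0'); print(n,c['intrinsics'],c['position'],c['rotation'], (c['z_map']>0).mean())
E
```

```text
pics
{'time_s': 0.0, 'joint_pos': array([-76.64505574,  40.51197951,  -1.58113063,  85.08414182,
         1.26109182,  54.48319815,  -4.32553355]), 'joint_velocities': array([ 0.02409387, -0.01793134,  0.00616511, -0.0100691 , -0.02987309,
        0.03198901, -0.00679369]), 'effort': array([-7.01583249e-04, -8.83219600e+01,  1.23452000e+00, -2.36159849e+01,
        1.68892852e-02,  6.58308607e-03,  1.21355103e-05]), 'tool_pos': array([155.96355464, 553.16787424, 230.84822349]), 'orientation': array([[ 9.62481519e-01, -2.38033476e-04,  2.71347138e-01],
       [-2.71347237e-01, -1.05512595e-03,  9.62480942e-01],
       [ 5.72027217e-05, -9.99999415e-01, -1.08012895e-03]]), 'contact_force': array([-0.5809855 , -0.0928244 , -0.09712032]), 'moment': array([-0.00439729,  0.05369504,  0.01870425]), 'finger_gap': 85.4713466460707}
scene [[392.73874485   0.         254.86768222]
 [  0.         392.73874485 188.98429983]
 [  0.           0.           1.        ]] [-211.45526347 -526.59770629 1059.98633691] [[ 0.66432948  0.52347249 -0.53351935]
 [-0.74716858  0.48432646 -0.45515601]
 [ 0.02013589  0.70100245  0.71287454]] 0.9939727783203125
side [[499.06371616   0.         253.76341671]
 [  0.         499.06371616 193.07273597]
 [  0.           0.           1.        ]] [  74.87953816 1350.8404186   890.95293249] [[-0.93650025  0.18466191 -0.29810613]
 [-0.35064806 -0.48432061  0.80154818]
 [ 0.00363648  0.8551804   0.51831772]] 0.995574951171875
wrist [[273.60629984   0.         252.18397273]
 [  0.         273.60629984 191.66720622]
 [  0.           0.           1.        ]] [ 93.28157274 571.57789581 375.23604054] [[ 0.27245016 -0.93008571 -0.24639699]
 [ 0.96216851  0.26292994  0.07141152]
 [-0.00163369 -0.25653151  0.96653449]] 0.9911753336588541
```

View pics/scene0.png

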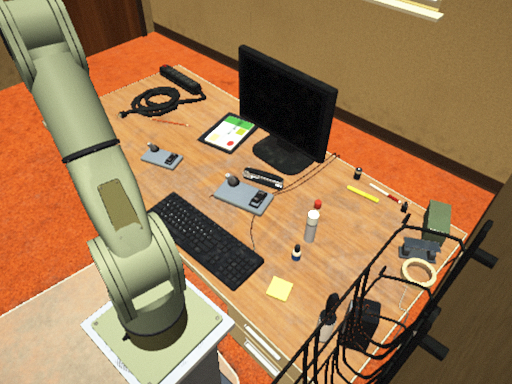

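View pics/side0.png

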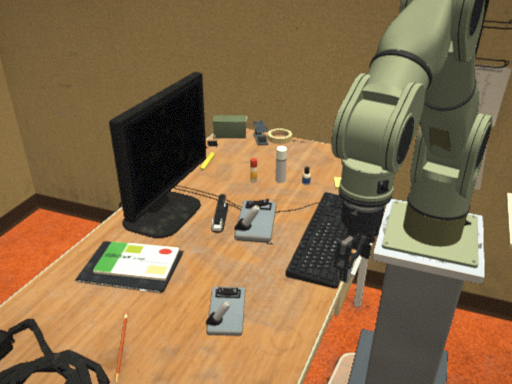

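View pics/wrist0.png

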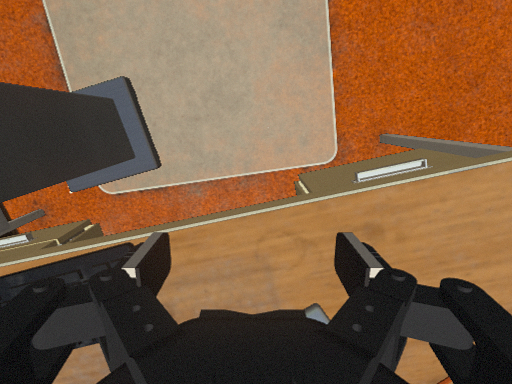

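Two lamp bases are visible. One is at scene (243,196) / side (256,221), the other at scene (162,158) / side (226,310). The first looks larger and has the stapler behind it. The tube is at scene (312,226), the glue stick at (317,208) and the bottle at (296,253). Next I'll measure sizes and enlarge the crops.

```bash
python3 - <<'E'
from h import *
for n,(u0,v0,u1,v1),(a0,b0,a1,b1) in [('scene',(195,155,345,267),None or (120,130,195,180)),('side',(185,130,335,245),(190,275,260,340))]:
    c=dict(np.load(n+'0.npz')); im=cv2.cvtColor(c['frame'],cv2.COLOR_RGB2BGR); P=pts(c)
    cv2.imwrite(f'pics/{n}_crop.png',cv2.resize(im[v0:v1,u0:u1],None,fx=5.2,fy=5.2,interpolation=cv2.INTER_CUBIC)[:600,:800])
    # slab tops
    for box in [(u0,v0,u1,v1),(a0,b0,a1,b1)]:
        m=np.zeros(P.shape[:2],bool); m[box[1]:box[3],box[0]:box[2]]=1
        hsv=cv2.cvtColor(im,cv2.COLOR_BGR2HSV)
        m&=(hsv[...,1]<90)&(hsv[...,2]>70)&(np.abs(P[...,2]-(28))<7)
        l,lab,st,ce=cv2.connectedComponentsWithStats(m.astype(np.uint8))
        k=1+np.argmax(st[1:,4]); q=P[lab==k]
        print(n,box,st[k],'z med',np.median(q[:,2]), cv2.minAreaRect(q[:,:2].astype(np.float32)))
    # desk check
    m=np.abs(P[...,2])<15; print('desk z',np.nanmedian(P[...,2][m]))
E
```

```text
scene (195, 155, 345, 267) [213 179  61  35 960] z med 29.583502239752875 ((514.5471801757812, 146.9916229248047), (115.48193359375, 199.21519470214844), 12.93212604522705)
scene (120, 130, 195, 180) [140 148  42  20 349] z med 24.203691701508205 ((445.32208251953125, 533.2103881835938), (82.95314025878906, 149.92308044433594), 19.701719284057617)
desk z 1.9062559936437538
side (185, 130, 335, 245) [235 202  41  38 779] z med 28.094222011911825 ((514.2890625, 150.74777221679688), (108.77099609375, 203.95191955566406), 13.273319244384766)
side (190, 275, 260, 340) [207 287  38  47 754] z med 22.731990773122675 ((447.6005859375, 537.6961669921875), (81.68413543701172, 154.7647705078125), 19.122730255126953)
desk z 0.4946227763167599
```

View pics/scene_crop.png

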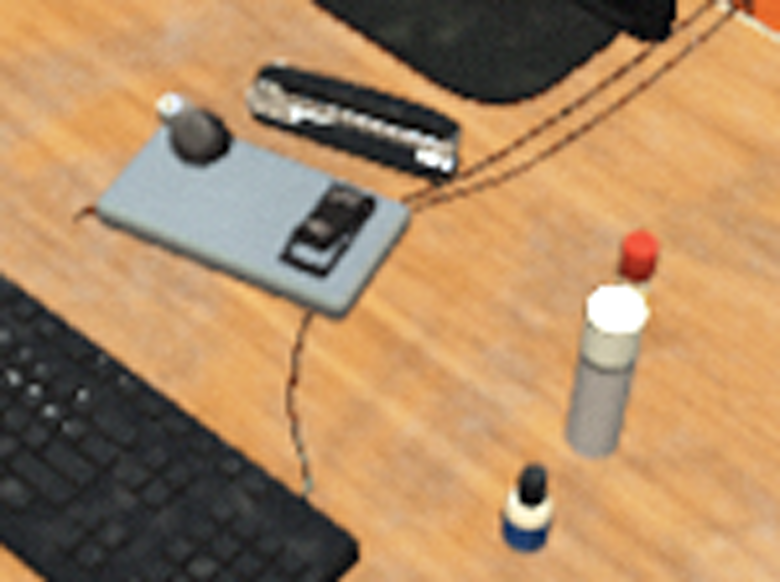

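View pics/side_crop.png

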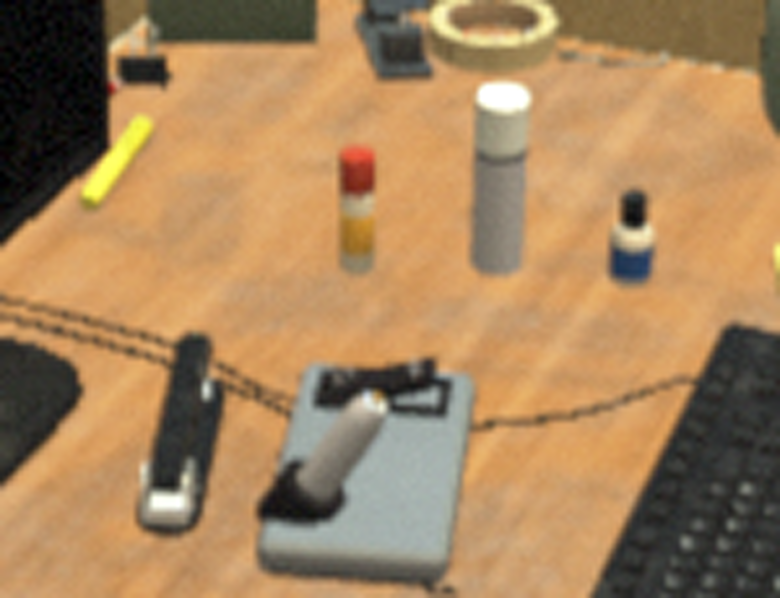

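The slab tops measure about 112x201 mm and 82x152 mm. The base at scene (243,196) is therefore the 110x200 one the job needs, confirmed in the crop with its spigot, rocker and stapler behind. Now the pin, tube and rocker.

```bash
python3 - <<'E'
from h import *
from scipy.optimize import least_squares
np.set_printoptions(precision=1,suppress=True)
ctr=np.array([514.4,149]);yaw=np.radians(13.1);R=np.array([[np.cos(yaw),-np.sin(yaw)],[np.sin(yaw),np.cos(yaw)]])
A={}
for n in ['scene','side']:
    c=dict(np.load(n+'0.npz'));P=pts(c).reshape(-1,3)-[0,0,1.9 if n=='scene' else .5]
    A[n]=(P,np.array(c['position']))
    b=np.c_[(P[:,:2]-ctr)@R,P[:,2]]
    m=(np.abs(b[:,0])<70)&(np.abs(b[:,1]-60)<45)&(b[:,2]>50)&(b[:,2]<120)
    q=P[m]; print(n,'pin pts',m.sum(), 'top',q[np.argmax(q[:,2])])
    A[n+'pin']=q
    m=(np.abs(b[:,0])<45)&(np.abs(b[:,1]+60)<25)&(b[:,2]>33)
    q=b[m]; print('rocker base frame',m.sum());
    if len(q):
        for lo in range(-40,41,8):
            k=(q[:,0]>=lo)&(q[:,0]<lo+8)
            if k.any(): print(lo,k.sum(),q[k].mean(0),q[k][:,2].max())
    # tube
    m=(P[:,0]>300)&(P[:,0]<800)&(P[:,1]<20)&(P[:,1]>-250)&(P[:,2]>20)&(P[:,2]<145)
    cl=P[m]; 
    top=cl[cl[:,2]>100]; print('tube top pts',len(top),top.mean(0),top[:,2].max())
    # cylinder r=18 vertical
    s=top[np.linalg.norm(top[:,:2]-np.median(top[:,:2],0),axis=1)<40]; 
    A[n+'tube']=cl[(np.linalg.norm(cl[:,:2]-np.median(top[:,:2],0),axis=1)<26)&(cl[:,2]<122)]
    q=A[n+'tube'];f=least_squares(lambda p:np.hypot(q[:,0]-p[0],q[:,1]-p[1])-18,np.median(q[:,:2],0)+ (np.median(q[:,:2],0)-A[n][1][:2])/1000*15,loss='soft_l1');print('tube',f.x,np.sqrt(2*f.cost/len(q)))
    # others
    for nm,lo,hi in [('glue',50,95),('bottle',20,70)]: pass
# pin fit
for key in [['scene'],['side'],['scene','side']]:
    q=np.vstack([A[k+'pin'] for k in key])
    b0=np.array([525.3,213,43.]);
    def rad(t): return np.where(t<54,12.5,12.5-(t-54)/16*5)
    def f(p):
        d=np.array([p[2],p[3],1]);d/=np.linalg.norm(d);o=np.array([p[0],p[1],43]);w=q-o;t=w@d
        r=np.linalg.norm(w-np.outer(t,d),axis=1); ok=(t>8)&(t<72)
        return np.where(ok,r-rad(t),0)
    s=least_squares(f,[525,213,-.57,-.13],loss='soft_l1')
    d=np.array([s.x[2],s.x[3],1]);d/=np.linalg.norm(d)
    print(key,s.x,'lean',np.degrees(np.arccos(d[2])),'az',np.degrees(np.arctan2(d[1],d[0])), s.cost/len(q),'base',(s.x[:2]-ctr)@R)
    t=(q-np.array([s.x[0],s.x[1],43]))@d;print('t max',np.percentile(t,[50,90,100]))
E
```

```text
scene pin pts 76 top [489.6 207.5 107.8]
rocker base frame 141
-40 9 [-36.7 -62.   38.8] 53.88425470981995
-32 22 [-29.  -62.8  48.5] 55.55584365499019
-24 14 [-20.4 -63.   49.9] 54.353130356152725
-16 9 [-11.6 -65.2  44. ] 52.1922567631028
-8 17 [ -3.8 -60.2  41.7] 46.91150048151676
0 13 [  4.6 -65.2  40.8] 44.65489317511865
8 14 [ 11.5 -64.5  40.9] 44.72483180041193
16 15 [ 19.6 -61.3  40.8] 45.274974487156875
24 12 [ 28.1 -60.4  39.3] 42.83272450340255
32 9 [ 36.2 -63.9  36.8] 38.8217594498228
tube top pts 206 [601.1 -93.  124.9] 144.93364245940822
tube [ 528.7 -137.8] 1.0280187338953681
side pin pts 171 top [488.7 210.7 108.3]
rocker base frame 158
-40 9 [-37.1 -59.   35.8] 38.81509147855286
-32 17 [-27.6 -58.2  47.3] 53.56882009080152
-24 22 [-19.9 -54.3  46.5] 53.89460988057169
-16 18 [-12.2 -54.2  45.7] 51.288462027909986
-8 19 [ -4.2 -55.9  43.2] 50.34652207996419
0 12 [  4.3 -58.2  43.1] 48.58482435167139
8 13 [ 12.4 -58.6  41. ] 43.099817774414305
16 16 [ 20.1 -57.1  39.8] 43.34701099593269
24 18 [ 28.2 -55.2  38.3] 44.243569687667446
32 10 [ 36.4 -60.3  35.7] 39.15642110374495
40 4 [ 41.  -58.7  35.6] 38.642490461491434
tube top pts 140 [ 570.7 -103.1  120.4] 144.00172298572704
tube [ 529.8 -139.6] 1.6538292882999963
['scene'] [527.6 215.4  -0.6  -0.2] lean 33.28438150965115 az -163.67968176933354 0.6216322662084925 base [27.9 61.7]
t max [52.5 69.6 75.4]
['side'] [526.8 212.1  -0.6  -0.1] lean 30.769069881514834 az -165.70258185709127 1.1260388418527523 base [26.4 58.6]
t max [39.9 64.5 75.2]
['scene', 'side'] [527.5 212.5  -0.6  -0.1] lean 31.88297161766163 az -167.18240313829807 1.0807039546908526 base [27.1 58.9]
t max [42.9 68.  75.6]
```

Both views agree with each other and with the given layout (pin +27,+59 against +25,+60; lean about 31° along base -x; rocker near end up at about 54 mm). The tube is at about (529,-139) and its top at 130 mm is still to be checked. Next: clearances and a move helper.

```bash
cat >> h.py <<'E'
from scipy.spatial.transform import Rotation as Ro
def tool(yaw,tilt):
    # jaw axis z horizontal at yaw (0 => world y); tool y down tilted by tilt outwards(+) along yaw x
    a,t=np.radians(yaw),np.radians(tilt)
    z=np.array([-np.sin(a),np.cos(a),0]);b=np.array([np.cos(a),np.sin(a),0])
    y=np.array([0,0,-np.cos(t)])+np.sin(t)*b; x=np.cross(y,z); return np.stack([x,y,z],1)
def go(pos,R,s=None):
    s=s or sense(); R0=np.array(s['orientation']);d=R0.T@(np.array(pos)-s['tool_pos'])/100
    r=Ro.from_matrix(R0.T@R).as_rotvec()/(np.pi/2)
    k=max(1,np.abs(d).max())
    print('t',s['time_s'],'pos',np.round(s['tool_pos'],1),'gap',round(s['finger_gap'],1),'F',np.round(s['contact_force'],1))
    print('row',np.round(r,3),np.round(d,3),'dist mm',round(np.linalg.norm(d)*100,1),'ang',round(np.linalg.norm(r)*90,1),'scaled k',round(k,2),np.round(d/k,3), np.round(r/k,3))
E
python3 - <<'E'
from h import *
np.set_printoptions(precision=0,suppress=True)
for n in ['scene','side']:
    P=pts(dict(np.load(n+'0.npz'))).reshape(-1,3)
    m=(P[:,2]>140)&(P[:,0]>250)&(P[:,0]<900)&(np.abs(P[:,1])<700)
    q=P[m]; H=np.unique(np.floor(q/50)*50,axis=0)
    for x in range(250,900,50):
        k=q[(q[:,0]>=x)&(q[:,0]<x+50)]
        if len(k): print(n,x,len(k),k[:,1:].min(0),k[:,1:].max(0))
    for nm,(u,v) in dict(tube=(312,215),glue=(317,204),bottle=(296,248)).items():
        if n=='scene': print(nm,P.reshape(384,512,3)[v-2:v+3,u-1:u+2].mean((0,1)))
    m=(np.hypot(P[:,0]-529,P[:,1]+139)<30)&(P[:,2]>60); print('tube top',np.percentile(P[m][:,2],[90,99]))
go([300,470,300],tool(13,0))
go([475,201,330],tool(13,30))
E
```

```text
scene 250 448 [-559.  140.] [-348.  687.]
scene 300 585 [-559.  141.] [-389.  654.]
scene 350 313 [-559.  161.] [-400.  620.]
scene 400 173 [-559.  198.] [-558.  584.]
scene 450 98 [-558.  156.] [-558.  551.]
scene 500 43 [-558.  422.] [-558.  522.]
scene 550 39 [-558.  384.] [-558.  493.]
scene 600 32 [-558.  345.] [-558.  461.]
scene 650 33 [-558.  299.] [-558.  423.]
scene 700 262 [-558.  140.] [105. 414.]
scene 750 6634 [-558.  140.] [418. 417.]
scene 800 27 [-558.  170.] [414. 411.]
scene 850 21 [-557.  147.] [-557.  290.]
tube [ 519. -141.  132.]
glue [nan nan nan]
bottle [ 430. -155.   62.]
tube top [133. 135.]
side 250 435 [-572.  394.] [-546.  564.]
side 300 919 [-574.  289.] [-542.  562.]
side 350 1125 [-574.  199.] [-542.  558.]
side 400 1372 [-576.  140.] [-544.  554.]
side 450 1364 [-574.  140.] [-544.  552.]
side 500 1316 [-574.  140.] [-542.  549.]
side 550 1265 [-577.  141.] [-539.  545.]
side 600 1242 [-573.  141.] [-541.  542.]
side 650 1192 [-574.  140.] [-540.  538.]
side 700 1175 [-574.  141.] [ 65. 534.]
side 750 9726 [-575.  140.] [423. 531.]
side 800 1138 [-573.  141.] [419. 528.]
side 850 1063 [-577.  140.] [-540.  524.]
tube top [130. 132.]
t 0.15 pos [156. 553. 231.] gap 85.6 F [ 1. -0.  0.]
row [ 0. -0. -0.] [ 2. -1. -0.] dist mm 180.1 ang 28.7 scaled k 1.61 [ 1. -0. -0.] [ 0. -0. -0.]
t 0.15 pos [156. 553. 231.] gap 85.6 F [ 1. -0.  0.]
row [ 0. -0. -0.] [ 4. -1. -3.] dist mm 485.4 ang 41.3 scaled k 4.03 [ 1. -0. -1.] [ 0. -0. -0.]
```

Tube top is at about 131 mm and the monitor face at x≥720, so there's clearance. I'll move toward the lamp and check that the tilted pose is reachable on the way.

Emit:
play_rows([
  [0, -0.1, 0, 0.5, -0.2, -0.15, 1],
  [0, -0.2, 0, 1, -0.45, -0.3, 1],
  [0, -0.3, 0, 1, -0.6, -0.6, 1],
  [0, -0.32, 0, 1, -0.7, -0.9, 1],
])

```text
time_s: 0.65
tool_pos: [228.0, 438.4, 301.4]
orientation: [[0.974, -0.0, -0.228], [0.228, -0.001, 0.974], [-0.0, -1.0, -0.001]]
contact_force: [0.0, 0.5, -1.0]
finger_gap: 85.5
```

```bash
python3 -c "
from h import *
go([420,260,300],tool(13,15));go([475,201,250],tool(13,30))"
```

```text
t 0.65 pos [228.  438.4 301.4] gap 85.5 F [ 0.   0.5 -1. ]
row [ 0.     0.002 -0.167] [ 1.462  0.015 -2.175] dist mm 262.1 ang 15.0 scaled k 2.18 [ 0.672  0.007 -1.   ] [ 0.     0.001 -0.077]
t 0.65 pos [228.  438.4 301.4] gap 85.5 F [ 0.   0.5 -1. ]
row [-0.     0.002 -0.334] [ 1.863  0.515 -2.875] dist mm 346.4 ang 30.0 scaled k 2.87 [ 0.648  0.179 -1.   ] [-0.     0.001 -0.116]
```

Emit:
play_rows([
  [0, 0, 0, 0.4, 0, -0.5, 1],
  [0, 0, -0.05, 0.8, 0, -1, 1],
  [0, 0, -0.1, 1, 0, -1, 1],
])

```text
time_s: 1.02
tool_pos: [351.0, 360.9, 301.7]
orientation: [[0.962, 0.155, -0.223], [0.22, 0.034, 0.975], [0.159, -0.987, -0.002]]
contact_force: [-0.5, 1.0, -0.6]
finger_gap: 85.7
```

Emit:
play_rows([
  [0, 0, -0.07, 0.4, 0, -0.5, 1],
  [0, 0, -0.15, 0.65, 0, -1, 1],
  [0, 0, -0.22, 0.65, 0, -1, 1],
])

```text
time_s: 1.4
tool_pos: [439.4, 271.6, 312.7]
orientation: [[0.853, 0.476, -0.212], [0.186, 0.102, 0.977], [0.487, -0.873, -0.002]]
contact_force: [0.9, 2.3, -0.6]
finger_gap: 85.8
```

```bash
python3 -c "
from h import *
go([475,201,250],tool(13,30));print(sense()['joint_pos'])"
```

```text
t 1.4 pos [439.4 271.6 312.7] gap 85.8 F [ 0.9  2.3 -0.6]
row [ 0.005 -0.007 -0.01 ] [-0.133  0.645 -0.765] dist mm 100.9 ang 1.1 scaled k 1 [-0.133  0.645 -0.765] [ 0.005 -0.007 -0.01 ]
[-50.73870625  21.09300313   9.59831132 117.98344524  35.360002
  18.99389925  28.32585918]
```

Emit:
play_rows([
  [0, 0, -0.01, -0.07, 0.3, -0.4, 1],
  [0, 0, -0.01, -0.13, 0.64, -0.76, 1],
  [0, 0, -0.01, -0.13, 0.64, -0.76, 1],
])

```text
time_s: 1.78
tool_pos: [477.7, 200.1, 255.4]
orientation: [[0.853, 0.48, -0.206], [0.184, 0.094, 0.978], [0.489, -0.872, -0.008]]
contact_force: [0.3, 1.0, 0.2]
finger_gap: 85.1
```

```bash
python3 -c "
from h import *
c=snap('wrist','w1')
go([475,201,180],tool(13,30));print(sense()['joint_pos'])"
```

```text
t 1.825 pos [477.6 202.6 256.4] gap 85.9 F [-0.2  0.6 -0.8]
row [ 0.007 -0.007 -0.006] [-0.401  0.652 -0.007] dist mm 76.5 ang 1.1 scaled k 1 [-0.401  0.652 -0.007] [ 0.007 -0.007 -0.006]
[-4.44852839e+01  2.75829855e+01  1.90518993e+01  1.25463650e+02
  4.52354738e+01  6.00350548e-02  2.72748047e+01]
```

View pics/w1.png

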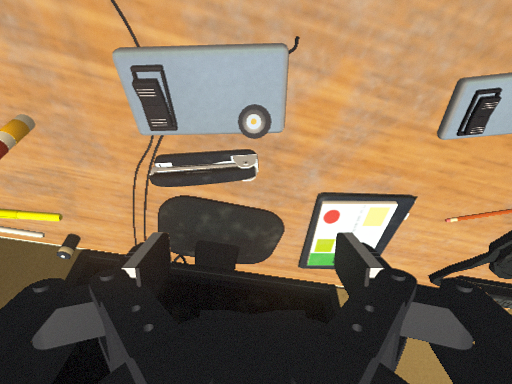

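The view shows the larger base at top centre, with the pin tip at (254,122) and the rocker at (155,105). Joint 6 is at about 0°, its limit, so the tool can't hold 30° outward lean here. I'll grasp the tube with the tool leaning back 25° and place with about 5° lean. First I'll check the pin position in this close view.

```bash
cat >> h.py <<'E'
def proj(c,p):
    q=(np.atleast_2d(p)-c['position'])@np.array(c['rotation']);K=c['intrinsics']
    return np.c_[K[0,0]*q[:,0]/-q[:,2]+K[0,2],K[1,1]*-q[:,1]/-q[:,2]+K[1,2]]
E
python3 - <<'E'
from h import *
np.set_printoptions(precision=1,suppress=True)
c=dict(np.load('w1.npz'));im=cv2.cvtColor(c['frame'],cv2.COLOR_RGB2BGR);P=pts(c)
o=np.array([527,212.7,43]);d=np.array([-.487,-.113,.866])
print('pred tip,collar',proj(c,[o+70*d,o+54*d,o]))
print('depth at tip',P[121:124,253:256].mean((0,1)),'cam',c['position'])
a=np.radians(13.1);Rb=np.array([[np.cos(a),-np.sin(a)],[np.sin(a),np.cos(a)]])
cor=[np.r_[np.array([514.4,149])+Rb@np.array([x,y]),28] for x,y in [(55,100),(55,-100),(-55,-100),(-55,100)]]
print('pred slab corners',proj(c,cor))
cr=im[30:150,100:300];cv2.imwrite('pics/w1c.png',cv2.resize(cr,None,fx=4,fy=4,interpolation=cv2.INTER_CUBIC))
hsv=cv2.cvtColor(im,cv2.COLOR_BGR2HSV);m=((hsv[...,0]>80)&(hsv[...,0]<125)&(hsv[...,2]>90)&(hsv[...,1]<90)).astype(np.uint8);m[:30]=0;m[145:]=0;m[:,:100]=0;m[:,300:]=0
n,l,st,_=cv2.connectedComponentsWithStats(m);k=1+np.argmax(st[1:,4]);q=P[l==k];q=q[np.abs(q[:,2]-28)<6]
print('z',np.median(q[:,2]),cv2.minAreaRect(q[:,:2].astype(np.float32)))
E
```

```text
pred tip,collar [[254.4 123. ]
 [254.6 123. ]
 [254.9 123. ]]
depth at tip [nan nan nan] cam [353.7 175.3 349.7]
pred slab corners [[285.2 135.4]
 [139.8 137.5]
 [109.1  51.9]
 [291.5  48. ]]
z 29.331760324443593 ((513.3506469726562, 146.59860229492188), (104.99520111083984, 190.90567016601562), 13.387833595275879)
```

View pics/w1c.png

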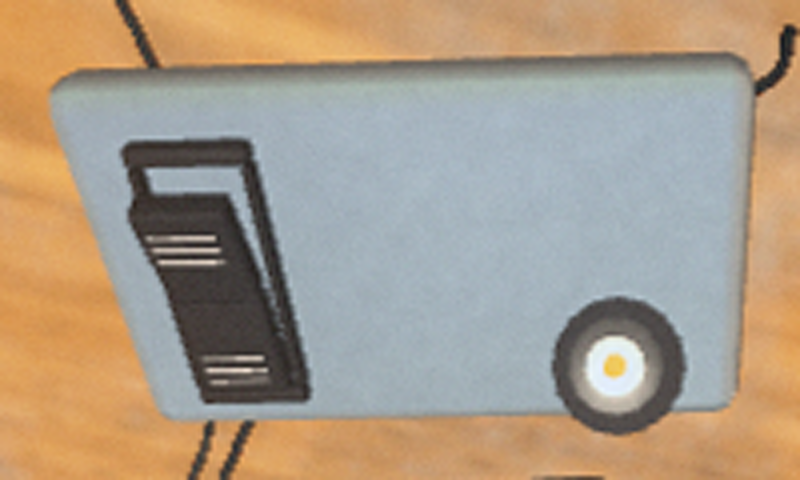

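The camera happens to look straight down the pin. Its rings are concentric and about 1.5 px from the prediction, so lean and position are confirmed to about 1 mm; I'll use spigot origin (526,212.5,43). Now to the tube.

```bash
python3 -c "
from h import *
go([521,-137,230],tool(-10,-25))"
```

```text
t 1.825 pos [477.6 202.6 256.4] gap 85.9 F [-0.2  0.6 -0.8]
row [-0.007  0.255  0.598] [-0.387  0.102 -3.41 ] dist mm 343.4 ang 58.5 scaled k 3.41 [-0.113  0.03  -1.   ] [-0.002  0.075  0.175]
```

Emit:
play_rows([
  [0, 0, 0.1, 0, 0, -0.5, 1],
  [0, 0, 0.2, 0.1, 0.1, -0.9, 1],
  [0, 0, 0.28, 0.1, 0.1, -1, 1],
])

```text
time_s: 2.2
tool_pos: [501.6, 153.8, 238.7]
orientation: [[0.92, 0.335, -0.204], [0.207, 0.026, 0.978], [0.333, -0.942, -0.046]]
contact_force: [-0.2, 0.2, -1.0]
finger_gap: 85.1
```

```bash
python3 -c "
from h import *
go([521,-137,230],tool(-10,-25))"
```

```text
t 2.2 pos [501.6 153.8 238.7] gap 85.1 F [-0.2  0.2 -1. ]
row [0.042 0.246 0.493] [-0.453  0.072 -2.88 ] dist mm 291.6 ang 49.8 scaled k 2.88 [-0.157  0.025 -1.   ] [0.014 0.086 0.171]
```

Emit:
play_rows([
  [0, 0.04, 0.1, 0, 0, -0.3, 1],
  [0.01, 0.08, 0.2, 0, 0, -0.6, 1],
  [0.02, 0.12, 0.3, -0.05, 0, -0.9, 1],
  [0.02, 0.12, 0.3, -0.15, 0, -1, 1],
  [0.02, 0.12, 0.3, -0.15, 0, -1, 1],
])

```text
time_s: 2.82
tool_pos: [507.9, 53.4, 238.4]
orientation: [[0.992, -0.127, -0.023], [0.024, 0.002, 1.0], [-0.127, -0.992, 0.005]]
contact_force: [0.6, -0.2, 0.4]
finger_gap: 85.6
```

```bash
python3 -c "
from h import *
go([521,-137,230],tool(-10,-25))"
```

```text
t 2.825 pos [507.9  53.4 238.4] gap 85.6 F [ 0.6 -0.2  0.4]
row [0.032 0.122 0.196] [ 0.095  0.062 -1.907] dist mm 191.0 ang 21.0 scaled k 1.91 [ 0.05   0.033 -1.   ] [0.017 0.064 0.103]
```

Emit:
play_rows([
  [0.01, 0.05, 0.06, 0, 0, -0.4, 1],
  [0.02, 0.08, 0.14, 0, 0, -0.8, 1],
  [0.03, 0.12, 0.19, 0.05, 0.03, -1, 1],
  [0.03, 0.12, 0.19, 0.05, 0.03, -1, 1],
])

```text
time_s: 3.32
tool_pos: [515.3, -46.4, 233.5]
orientation: [[0.897, -0.409, 0.17], [-0.155, 0.069, 0.985], [-0.415, -0.91, -0.002]]
contact_force: [0.1, 1.3, 0.5]
finger_gap: 85.3
```

```bash
python3 -c "
from h import *
go([521,-137,210],tool(-10,-25))"
```

```text
t 3.325 pos [515.3 -46.4 233.5] gap 85.3 F [0.1 1.3 0.5]
row [0.002 0.002 0.006] [ 0.289  0.128 -0.883] dist mm 93.8 ang 0.6 scaled k 1 [ 0.289  0.128 -0.883] [0.002 0.002 0.006]
```

Emit:
play_rows([
  [0, 0, 0, 0.15, 0.06, -0.45, 1],
  [0, 0, 0, 0.29, 0.13, -0.88, 1],
  [0, 0, 0.01, 0.29, 0.13, -0.88, 1],
  [0, 0, 0.01, 0.29, 0.13, -0.88, 1],
])

```text
time_s: 3.82
tool_pos: [521.5, -134.6, 210.4]
orientation: [[0.891, -0.421, 0.167], [-0.151, 0.071, 0.986], [-0.427, -0.904, -0.001]]
contact_force: [-0.0, 0.7, 1.1]
finger_gap: 85.1
```

```bash
python3 -c "
from h import *
c=snap('wrist','w2')
print(proj(c,[[529,-138.6,130],[529,-138.6,0]]))
P=pts(c);m=(np.hypot(P[...,0]-529,P[...,1]+138.6)<45)&(np.abs(P[...,2]-131)<5);q=P[m];print(m.sum(),q.mean(0),cv2.minEnclosingCircle(q[:,:2].astype(np.float32)))
go([521,-137,80],tool(-10,-25));print(sense()['joint_pos'])"
```

```text
[[248.57148289 249.37898848]
 [249.95019958 246.79373644]]
1348 [ 527.60055656 -139.73968396  131.38564536] ((527.4964599609375, -139.8038787841797), 17.925771713256836)
t 3.875 pos [ 521.5 -134.6  210.4] gap 85.4 F [-0.2  0.   0.2]
row [ 0.002  0.004 -0.003] [ 0.556  1.18  -0.024] dist mm 130.4 ang 0.5 scaled k 1.18 [ 0.472  1.    -0.02 ] [ 0.002  0.003 -0.003]
[ 20.33023369  53.94585688 -24.59948984  65.31426544  15.91697766
  89.67669922  77.37054548]
```

View pics/w2.png

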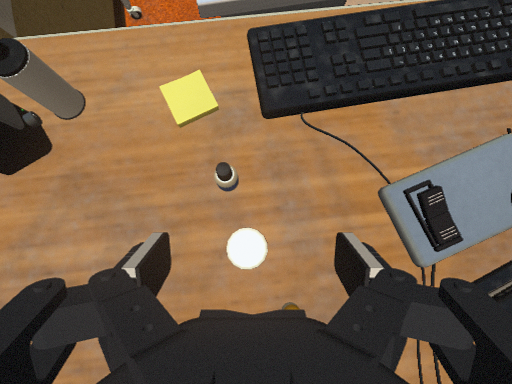

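The tube's white top is at (247,249), which back-projects to (527.6,-139.7,131), in agreement with the other views. The bottle is at (226,176) and the glue stick peeks out at (290,306); both are clear of the fingers. Descending.

Emit:
play_rows([
  [0, 0, 0, 0.2, 0.45, -0.02, 1],
  [0, 0, 0, 0.43, 0.95, -0.03, 1],
  [0, 0, 0, 0.43, 0.95, -0.03, 1],
  [0, 0, 0, 0.43, 0.95, -0.03, 1],
])

```text
time_s: 4.38
tool_pos: [520.3, -136.6, 108.4]
orientation: [[0.893, -0.419, 0.166], [-0.15, 0.07, 0.986], [-0.425, -0.905, -0.0]]
contact_force: [0.3, -0.5, 0.2]
finger_gap: 85.6
```

```bash
python3 -c "
from h import *
go([520,-138,80],tool(-10,-25))"
```

```text
t 4.375 pos [ 520.3 -136.6  108.4] gap 85.6 F [ 0.3 -0.5  0.2]
row [ 0.002  0.004 -0.001] [ 0.12   0.257 -0.014] dist mm 28.4 ang 0.5 scaled k 1 [ 0.12   0.257 -0.014] [ 0.002  0.004 -0.001]
```

Emit:
play_rows([
  [0, 0, 0, 0.12, 0.26, -0.01, 1],
  [0, 0, 0, 0.12, 0.26, -0.01, 1],
  [0, 0, 0, 0.12, 0.26, -0.01, 0.3],
  [0, 0, 0, 0.12, 0.26, -0.01, 0.3],
  [0, 0, 0, 0.12, 0.26, -0.01, 0],
])

```text
time_s: 5.0
tool_pos: [520.2, -137.8, 80.6]
orientation: [[0.893, -0.418, 0.166], [-0.151, 0.07, 0.986], [-0.424, -0.906, -0.001]]
contact_force: [1.1, -3.7, 13.4]
finger_gap: 34.9
```

Emit:
play_rows([
  [0, 0, 0, 0, 0, 0, 0],
  [0, 0, 0, 0, 0, 0, 0],
  [0, 0, 0, 0, 0, 0, 0],
  [0, 0, 0, 0, 0, 0, 0],
])

```text
time_s: 5.5
tool_pos: [520.2, -137.8, 80.7]
orientation: [[0.893, -0.418, 0.166], [-0.151, 0.07, 0.986], [-0.424, -0.906, -0.001]]
contact_force: [0.8, -0.4, 2.8]
finger_gap: 34.6
```

```bash
python3 -c "
from h import *
go([520,-138,180],tool(-10,-25))
snap('wrist','w3');snap('side','s3')"
```

```text
t 5.5 pos [ 520.2 -137.8   80.7] gap 34.6 F [ 0.8 -0.4  2.8]
row [ 0.002  0.004 -0.001] [-0.423 -0.899 -0.003] dist mm 99.3 ang 0.4 scaled k 1 [-0.423 -0.899 -0.003] [ 0.002  0.004 -0.001]
```

View pics/w3.png

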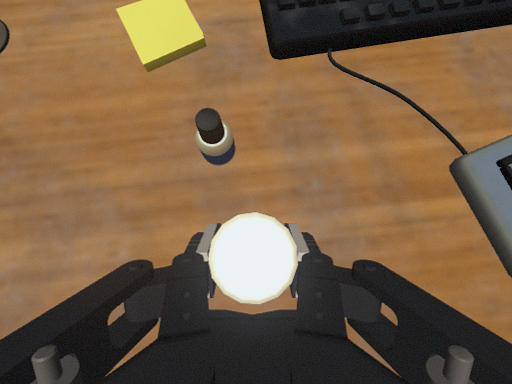

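View pics/s3.png

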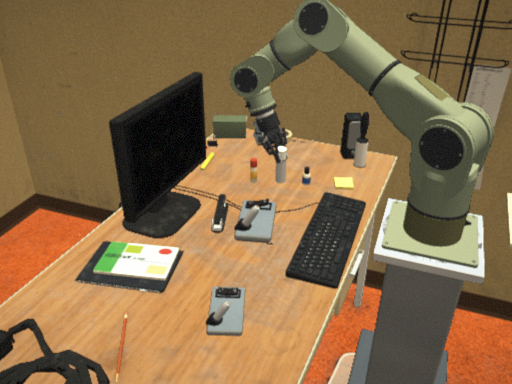

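The tube's white cap is centred between the pads at (254,257) and the gap stopped at 34.6 mm, so it's held. I'll save the tube pose in the tool frame, lift, and check for slip.

```bash
python3 - <<'E'
from h import *
s=sense();R=np.array(s['orientation'])
a=R.T@[0,0,1.];
for xy in [(528,-139.3)]:
    o=R.T@(np.array([*xy,0])-s['tool_pos']);print('axis',a,'open',o)
c=dict(np.load('w3.npz'));P=pts(c);hsv=cv2.cvtColor(c['frame'],cv2.COLOR_RGB2HSV)
m=(np.hypot(P[...,0]-528,P[...,1]+139)<40)&(np.abs(P[...,2]-131)<6)&(hsv[...,2]>200);q=P[m];print(q.mean(0),cv2.minEnclosingCircle(q[:,:2].astype(np.float32)))
cam=R.T@(c['position']-s['tool_pos']); print(cam, R.T@np.array(c['rotation']))
E
```

```text
axis [-4.23790462e-01 -9.05759974e-01 -7.17114100e-04] open [41.31454328 69.75104983 -0.11828658]
[ 527.77475255 -138.46677367  131.65990804] ((527.595458984375, -138.33592224121094), 17.50543212890625)
[ -65.98144906 -144.09851084    0.55781632] [[ 1.27445407e-03 -9.66579440e-01 -2.56364121e-01]
 [-2.14297746e-05  2.56364303e-01 -9.66580231e-01]
 [ 9.99999188e-01  1.23735594e-03  3.06010950e-04]]
```

Emit:
play_rows([
  [0, 0, 0, -0.12, -0.25, 0, 0],
  [0, 0, 0, -0.3, -0.6, 0, 0],
  [0, 0, 0, -0.47, -1, 0, 0],
  [0, 0, 0, -0.47, -1, 0, 0],
])

```text
time_s: 6.1
tool_pos: [521.0, -137.7, 193.3]
orientation: [[0.895, -0.414, 0.166], [-0.151, 0.069, 0.986], [-0.42, -0.907, -0.001]]
contact_force: [0.4, -0.5, -2.4]
finger_gap: 34.6
```

```bash
python3 - <<'E'
from h import *
snap('side','s4');snap('wrist','w4');go([460,190,230],tool(13,5))
E
```

```text
t 6.2 pos [ 519.9 -137.7  190.6] gap 34.7 F [-1.3  0.  -2.7]
row [-0.044 -0.25  -0.33 ] [-1.196  0.122  3.132] dist mm 335.5 ang 37.5 scaled k 3.13 [-0.382  0.039  1.   ] [-0.014 -0.08  -0.105]
```

View pics/s4.png

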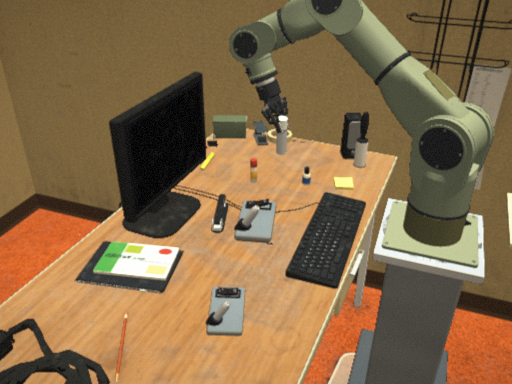

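The tube hangs straight in the gripper at side (282,135), and nothing else moved. I'll compute the insertion poses next.

```bash
cat >> h.py <<'E'
YAW=13.1; O=np.array([526,212.5,43.]); D=np.array([-.5*np.cos(np.radians(YAW)),-.5*np.sin(np.radians(YAW)),np.cos(np.pi/6)])
A=np.array([-.4238,-.9058,0]); OT=np.array([41.3,69.75,0])
def place(t,off=(0,0,0)):
    R=tool(YAW,30-np.degrees(np.arctan2(.4238,.9058))); assert np.allclose(R@A,D,atol=.01),(R@A,D)
    return O+t*D+np.array(off)-R@OT, R
def tubenow():
    s=sense();R=np.array(s['orientation']);o=R@OT+s['tool_pos'];a=R@A
    # in spigot frame
    w=o-O;t=w@D;lat=w-t*D
    print('open end',np.round(o,1),'t',round(t,1),'lateral: along base-up-x',np.round(lat,1),'ang',np.round(np.degrees(np.arccos(np.clip(a@D,-1,1))),2))
E
python3 - <<'E'
from h import *
print(place(0)[0],place(90)[0],place(110)[0]); tubenow()
go([470,20,230],tool(2,-10)); go(*place(100))
E
```

```text
[480.08948503 201.8162885  108.94570057] [436.2605665  191.61697966 186.88798691] [426.52080683 189.35046659 204.20849498]
open end [ 527.6 -139.1  109.9] t 97.0 lateral: along base-up-x [  48.8 -340.6  -17.1] ang 30.04
t 6.2 pos [ 519.9 -137.7  190.6] gap 34.7 F [-1.3  0.  -2.7]
row [-0.038 -0.123 -0.167] [-0.851 -0.038  1.472] dist mm 170.1 ang 19.0 scaled k 1.47 [-0.578 -0.026  1.   ] [-0.026 -0.084 -0.114]
t 6.2 pos [ 519.9 -137.7  190.6] gap 34.7 F [-1.3  0.  -2.7]
row [-0.044 -0.251 -0.329] [-1.306  0.554  3.089] dist mm 340.0 ang 37.5 scaled k 3.09 [-0.423  0.179  1.   ] [-0.014 -0.081 -0.107]
```

Emit:
play_rows([
  [0, -0.03, -0.04, -0.2, -0.25, 0.35, 0],
  [-0.02, -0.06, -0.08, -0.4, -0.3, 0.7, 0],
  [-0.02, -0.08, -0.12, -0.55, -0.3, 1, 0],
  [-0.02, -0.08, -0.12, -0.55, -0.3, 1, 0],
])

```text
time_s: 6.7
tool_pos: [499.1, -30.8, 241.1]
orientation: [[0.969, -0.245, 0.034], [-0.03, 0.021, 0.999], [-0.246, -0.969, 0.013]]
contact_force: [-0.8, -0.9, -2.2]
finger_gap: 34.9
```

```bash
python3 - <<'E'
from h import *
tubenow();go(place(110)[0]+[0,0,40],place(110)[1])
E
```

```text
open end [522.  -30.6 163.4] t 133.8 lateral: along base-up-x [  61.1 -227.9    4.6] ang 19.44
t 6.7 pos [499.1 -30.8 241.1] gap 34.9 F [-0.8 -0.9 -2.2]
row [-0.022 -0.167 -0.21 ] [-0.777  0.194  2.176] dist mm 231.8 ang 24.3 scaled k 2.18 [-0.357  0.089  1.   ] [-0.01  -0.077 -0.097]
```

Emit:
play_rows([
  [0, -0.04, -0.05, -0.2, 0.04, 0.4, 0],
  [-0.01, -0.08, -0.1, -0.36, 0.08, 0.8, 0],
  [-0.01, -0.1, -0.12, -0.4, 0.08, 1, 0],
  [-0.01, -0.1, -0.12, -0.4, 0.08, 1, 0],
])

```text
time_s: 7.2
tool_pos: [461.3, 71.1, 243.9]
orientation: [[0.99, -0.06, -0.125], [0.126, 0.014, 0.992], [-0.058, -0.998, 0.021]]
contact_force: [0.5, -1.0, -2.2]
finger_gap: 34.7
```

```bash
python3 - <<'E'
from h import *
tubenow();go(place(110)[0]+[0,0,30],place(110)[1]);print(sense()['joint_pos'])
E
```

```text
open end [498.   77.2 171.9] t 140.6 lateral: along base-up-x [  40.5 -119.3    7.1] ang 8.3
t 7.2 pos [461.3  71.1 243.9] gap 34.7 F [ 0.5 -1.  -2.2]
row [-0.013 -0.066 -0.091] [-0.19   0.134  1.215] dist mm 123.7 ang 10.2 scaled k 1.21 [-0.157  0.11   1.   ] [-0.01  -0.055 -0.075]
[  6.44553716  34.24985042 -31.63788692 101.732882    19.20862305
  52.82094419  63.90237837]
```

Emit:
play_rows([
  [0, -0.03, -0.04, -0.08, 0.05, 0.4, 0],
  [-0.01, -0.06, -0.09, -0.15, 0.1, 0.8, 0],
  [-0.01, -0.07, -0.09, -0.19, 0.13, 1, 0],
  [-0.01, -0.07, -0.09, -0.19, 0.13, 1, 0],
])

```text
time_s: 7.7
tool_pos: [429.2, 168.3, 233.3]
orientation: [[0.969, 0.08, -0.233], [0.232, 0.023, 0.972], [0.083, -0.997, 0.004]]
contact_force: [0.4, -1.0, -1.4]
finger_gap: 34.8
```

```bash
python3 - <<'E'
from h import *
tubenow();go(*place(100));print(sense()['joint_pos'])
E
```

```text
open end [474.8 179.4 167.2] t 136.3 lateral: along base-up-x [ 15.1 -17.6   6.2] ang 0.0
t 7.7 pos [429.2 168.3 233.3] gap 34.8 F [ 0.4 -1.  -1.4]
row [-0.003  0.004 -0.002] [0.042 0.383 0.21 ] dist mm 43.9 ang 0.5 scaled k 1 [0.042 0.383 0.21 ] [-0.003  0.004 -0.002]
[ -8.22594965  30.90471464 -29.06453963 111.79016561  25.84329064
  38.79457726  50.29160025]
```

Emit:
play_rows([
  [0, 0, 0, 0.02, 0.2, 0.21, 0],
  [0, 0, 0, 0.04, 0.38, 0.21, 0],
  [0, 0, 0, 0.04, 0.38, 0.21, 0],
  [0, 0, 0, 0.04, 0.38, 0.21, 0],
])

```text
time_s: 8.2
tool_pos: [431.6, 189.7, 196.1]
orientation: [[0.97, 0.079, -0.231], [0.23, 0.022, 0.973], [0.082, -0.997, 0.003]]
contact_force: [0.7, -0.6, -1.8]
finger_gap: 34.9
```

```bash
python3 - <<'E'
from h import *
tubenow();c=snap('side','s5');c2=snap('scene','c5');c3=snap('wrist','w5')
for c,n in [(c,'s5'),(c2,'c5')]:
    im=cv2.cvtColor(c['frame'],cv2.COLOR_RGB2BGR);u,v=proj(c,[O+80*D])[0].astype(int)
    cr=im[v-40:v+35,u-50:u+50];cv2.imwrite(f'pics/{n}c.png',cv2.resize(cr,None,fx=7,fy=7,interpolation=cv2.INTER_CUBIC)); print(n,u,v, proj(c,[O,O+70*D,O+100*D,O+230*D]))
E
```

```text
open end [477.2 200.8 130. ] t 100.4 lateral: along base-up-x [ 0.1 -0.4  0. ] ang 0.0
s5 258 204 [[244.89930257 223.46669678]
 [256.69529349 207.21950552]
 [261.92786151 200.01243541]
 [285.93422419 166.94730602]]
c5 226 173 [[232.51676617 180.59083178]
 [227.0915918  174.31788594]
 [224.60796232 171.44614907]
 [212.55706109 157.51209909]]
```

View pics/s5c.png

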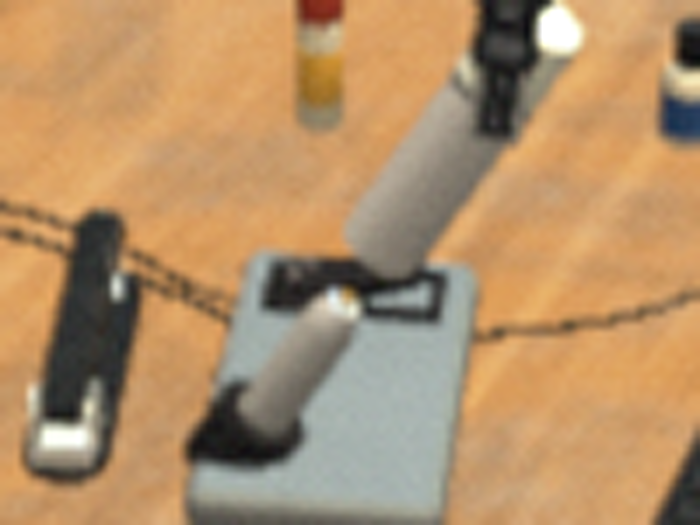

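View pics/c5c.png

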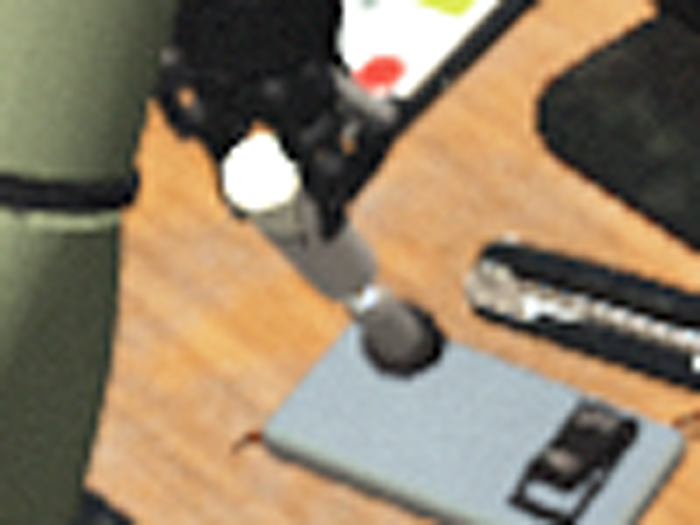

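View pics/w5.png

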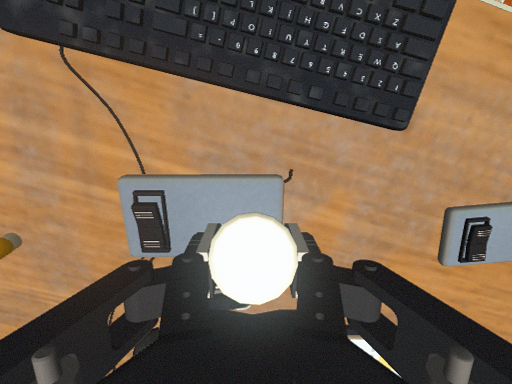

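The side crop shows the tube's open end at crop (387,252) just short of the pin tip at (343,300), nearly coaxial and perhaps 2 mm off. I'll quantify the relative offset within each view.

```bash
python3 - <<'E'
from h import *
from scipy.optimize import least_squares
np.set_printoptions(precision=2,suppress=True)
X=np.array([np.cos(np.radians(YAW)),np.sin(np.radians(YAW)),0]);Y=np.cross([0,0,1],X);Xs=np.cross(Y,D) # spigot frame approx
Rs=np.stack([Xs,Y,D],1)
for n in ['s5','c5']:
    c=dict(np.load(n+'.npz'));P=pts(c).reshape(-1,3)-[0,0,.5 if n=='s5' else 1.9]
    hsv=cv2.cvtColor(c['frame'],cv2.COLOR_RGB2HSV).reshape(-1,3)
    q=(P-O)@Rs
    view=(np.array(c['position'])-O)@Rs
    for nm,lo,hi,r in [('pin',10,52,12.5),('tube',104,160,18)]:
        m=(q[:,2]>lo)&(q[:,2]<hi)&(np.hypot(q[:,0],q[:,1])<r+8)&(hsv[:,1]<70)&(hsv[:,2]>50)
        w=q[m]
        f=lambda p:np.hypot(w[:,0]-p[0]-p[2]*(w[:,2]-70)/50,w[:,1]-p[1]-p[3]*(w[:,2]-70)/50)-r
        s=least_squares(f,[0,0,0,0],loss='soft_l1',f_scale=1)
        f2=lambda p:np.hypot(w[:,0]-p[0],w[:,1]-p[1])-r
        s2=least_squares(f2,[0,0],loss='soft_l1',f_scale=1)
        print(n,nm,m.sum(),'free',s.x,'parallel',s2.x,'rms',np.std(f2(s2.x)),'viewdir',view[:2]/np.linalg.norm(view[:2]))
    # silhouette midlines in image: perpendicular offsets
    K=c['intrinsics']
    im=c['frame']; a=proj(c,[O])[0]; b=proj(c,[O+150*D])[0]; e=(b-a)/np.linalg.norm(b-a); nrm=np.array([-e[1],e[0]])
    uv=np.stack(np.meshgrid(np.arange(512),np.arange(384)),-1).reshape(-1,2)
    for nm,lo,hi,r in [('pin',12,50,12.5),('tube',104,150,18)]:
        m=(q[:,2]>lo)&(q[:,2]<hi)&(np.hypot(q[:,0],q[:,1])<r+8)&(hsv[:,1]<70)&(hsv[:,2]>50)
        dd=(uv[m]-a)@nrm; al=np.round((uv[m]-a)@e); mid=[(dd[al==k].min()+dd[al==k].max())/2 for k in np.unique(al)]; wd=[np.ptp(dd[al==k])+1 for k in np.unique(al)]
        mm=np.linalg.norm((np.array(c['position'])-O))/K[0,0]
        print('   midline px',np.median(mid),'mm',np.median(mid)*mm,'width mm',np.median(wd)*mm)
E
```

```text
s5 pin 100 free [-1.12  0.38 -0.98  1.41] parallel [-0.4  -0.72] rms 2.326327177318031 viewdir [0.22 0.98]
s5 tube 202 free [ 0.61 -0.76  0.76  0.01] parallel [ 1.56 -0.76] rms 2.2030329887452975 viewdir [0.22 0.98]
   midline px -0.1539163174300051 mm -0.4593502653136885 width mm 24.488143838232745
   midline px -0.7193543125332993 mm -2.1468522625418562 width mm 32.82497951786979
c5 pin 32 free [-0.88  2.14 -0.81  0.51] parallel [-0.26  1.74] rms 1.1313642752170119 viewdir [-0.42 -0.91]
c5 tube 69 free [ 1.11  2.37  0.05 -0.35] parallel [1.17 1.94] rms 1.1345444155102042 viewdir [-0.42 -0.91]
   midline px 0.09784643467619925 mm 0.36312489160588496 width mm 22.222163778993963
   midline px 0.6598923498310412 mm 2.4489736268565028 width mm 32.69148519808043
```

Relative to the pin, the tube is about +1.7 mm along spigot x in both views, with y about 0. I'll correct by -1.7 mm and start inserting gently.

Emit:
play_rows([
  [0, 0, 0, -0.015, 0.007, 0.004, 0],
  [0, 0, 0, 0.03, 0.1, 0.004, 0],
  [0, 0, 0, 0.07, 0.19, 0.004, 0],
  [0, 0, 0, 0.11, 0.28, 0.004, 0],
  [0, 0, 0, 0.155, 0.37, 0.004, 0],
])

```text
time_s: 8.98
tool_pos: [449.7, 195.0, 160.0]
orientation: [[0.969, 0.08, -0.232], [0.231, 0.023, 0.973], [0.083, -0.997, 0.004]]
contact_force: [0.4, 1.2, -1.8]
finger_gap: 34.9
```

```bash
sed -i 's/^A=np/Xs=np.cross(np.cross([0,0,1.],[np.cos(np.radians(YAW)),np.sin(np.radians(YAW)),0]),D); O=O-1.7*Xs\nA=np/' h.py; python3 - <<'E'
from h import *
tubenow();go(*place(0));s=sense();print(s['moment'],np.array(s['orientation']).T@s['contact_force'])
E
```

```text
open end [495.3 206.2  93.9] t 59.8 lateral: along base-up-x [-0.2  0.8 -0. ] ang 0.0
t 8.975 pos [449.7 195.  160. ] gap 34.9 F [ 0.4  1.2 -1.8]
row [-0.003  0.003 -0.002] [ 0.253  0.542 -0.006] dist mm 59.8 ang 0.4 scaled k 1 [ 0.253  0.542 -0.006] [-0.003  0.003 -0.002]
[ 0.01912879  0.1440041  -0.0057938 ] [0.54160612 1.90375343 1.08559871]
```

Emit:
play_rows([
  [0, 0, 0, 0.035, 0.077, 0, 0],
  [0, 0, 0, 0.07, 0.153, 0, 0],
  [0, 0, 0, 0.105, 0.23, 0, 0],
  [0, 0, 0, 0.14, 0.3, 0, 0],
])

```text
time_s: 9.48
tool_pos: [465.9, 199.0, 130.8]
orientation: [[0.969, 0.08, -0.232], [0.231, 0.023, 0.973], [0.083, -0.997, 0.004]]
contact_force: [0.5, 0.6, -2.1]
finger_gap: 34.9
```

```bash
python3 - <<'E'
from h import *
tubenow();go(*place(0));s=sense();print(s['moment'],np.array(s['orientation']).T@s['contact_force'])
E
```

```text
open end [511.5 210.1  64.7] t 26.1 lateral: along base-up-x [-0.3  0.9 -0.1] ang 0.0
t 9.475 pos [465.9 199.  130.8] gap 34.9 F [ 0.5  0.6 -2.1]
row [-0.003  0.003 -0.002] [ 0.111  0.237 -0.006] dist mm 26.1 ang 0.4 scaled k 1 [ 0.111  0.237 -0.006] [-0.003  0.003 -0.002]
[-0.01782427  0.17013266  0.02299788] [0.46171227 2.1560075  0.47809859]
```

Engaged with no contact force, so I'll continue to about 4 mm from the estimated home.

Emit:
play_rows([
  [0, 0, 0, 0.03, 0.07, 0, 0],
  [0, 0, 0, 0.06, 0.13, 0, 0],
  [0, 0, 0, 0.08, 0.18, 0, 0],
  [0, 0, 0, 0.095, 0.205, 0, 0],
])

```text
time_s: 9.98
tool_pos: [476.8, 201.6, 110.9]
orientation: [[0.969, 0.08, -0.232], [0.231, 0.023, 0.973], [0.083, -0.997, 0.003]]
contact_force: [0.0, 0.3, -1.7]
finger_gap: 34.8
```

Emit:
play_rows([
  [0, 0, 0, 0.01, 0.023, 0, 0],
  [0, 0, 0, 0.02, 0.045, 0, 0],
  [0, 0, 0, 0.025, 0.055, 0, 0],
])

```text
time_s: 10.35
tool_pos: [478.2, 201.3, 107.4]
orientation: [[0.97, 0.079, -0.232], [0.231, 0.02, 0.973], [0.081, -0.997, 0.001]]
contact_force: [-30.4, -12.0, 65.9]
finger_gap: 34.7
```

```bash
python3 - <<'E'
from h import *
tubenow();s=sense();print(s['moment'],np.array(s['orientation']).T@s['contact_force'])
c=snap('side','s6');im=cv2.cvtColor(c['frame'],cv2.COLOR_RGB2BGR);u,v=proj(c,[O+50*D])[0].astype(int)
cv2.imwrite('pics/s6c.png',cv2.resize(im[v-40:v+35,u-50:u+50],None,fx=7,fy=7,interpolation=cv2.INTER_CUBIC))
E
```

```text
open end [523.7 212.3  41.3] t -0.3 lateral: along base-up-x [-1.   0.1 -0.6] ang 0.0
[-2.07737021  5.29809754 -0.29571273] [-26.91592518 -68.3480661   -4.51047465]
```

View pics/s6c.png

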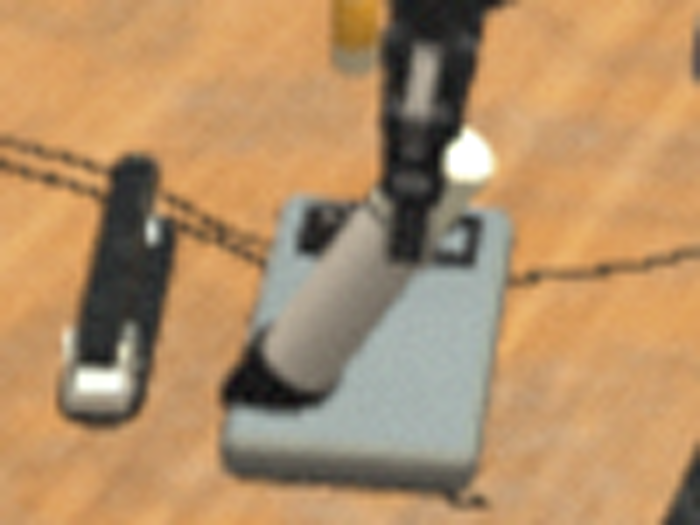

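The open end sits on the black collar at crop (290,370), with about 73 N of axial resistance at the expected depth (t≈-0.3 mm). It's home. Relax the force and release.

Emit:
play_rows([
  [0, 0, 0, 0, 0, 0, 0],
  [0, 0, 0, 0, 0, 0, 0],
  [0, 0, 0, -0.003, -0.006, 0, 0],
])

```text
time_s: 10.78
tool_pos: [478.1, 201.3, 107.9]
orientation: [[0.97, 0.079, -0.232], [0.231, 0.02, 0.973], [0.082, -0.997, 0.001]]
contact_force: [1.0, -0.5, -2.6]
finger_gap: 34.5
```

Emit:
play_rows([
  [0, 0, 0, 0, 0, 0, 0.6],
  [0, 0, 0, 0, 0, 0, 1],
  [0, 0, 0, 0, 0, 0, 1],
  [0, 0, 0, 0, 0, 0, 1],
  [0, 0, 0, 0, 0, 0, 1],
])

```text
time_s: 11.4
tool_pos: [478.1, 201.3, 107.9]
orientation: [[0.97, 0.079, -0.232], [0.231, 0.02, 0.973], [0.082, -0.997, 0.001]]
contact_force: [0.8, -0.3, 0.6]
finger_gap: 85.1
```

Emit:
play_rows([
  [0, 0, 0, 0, -0.25, 0, 1],
  [0, 0, 0, 0, -0.6, 0, 1],
  [0, 0, 0, 0, -1, 0, 1],
  [0, 0, 0, 0, -1, 0, 1],
])

```text
time_s: 11.9
tool_pos: [470.8, 199.6, 209.8]
orientation: [[0.969, 0.083, -0.231], [0.23, 0.022, 0.973], [0.085, -0.996, 0.002]]
contact_force: [-0.4, -0.4, -0.9]
finger_gap: 85.4
```

```bash
cat > chk.py <<'E'
from h import *
from scipy.optimize import least_squares
import sys
np.set_printoptions(precision=2,suppress=True)
Y=np.cross(D,Xs);Rs=np.stack([Xs,Y,D],1);tag=sys.argv[1]
for n in ['side','scene']:
    c=snap(n,tag+n);P=pts(c).reshape(-1,3)-[0,0,.5 if n=='side' else 1.9]
    hsv=cv2.cvtColor(c['frame'],cv2.COLOR_RGB2HSV).reshape(-1,3);q=(P-O)@Rs
    m=(q[:,2]>8)&(q[:,2]<120)&(np.hypot(q[:,0],q[:,1])<26)&(hsv[:,1]<70)&(hsv[:,2]>50);w=q[m]
    f=lambda p:np.hypot(w[:,0]-p[0]-p[2]*(w[:,2]-65),w[:,1]-p[1]-p[3]*(w[:,2]-65))-18
    s=least_squares(f,[0,0,0,0],loss='soft_l1',f_scale=1)
    cap=(np.hypot(q[:,0],q[:,1])<14)&(q[:,2]>105)&(q[:,2]<150)
    print(n,m.sum(),'xy@65',s.x[:2],'tilt rad',s.x[2:],'top z',np.percentile(q[cap][:,2],[50,95]) if cap.any() else None)
    im=cv2.cvtColor(c['frame'],cv2.COLOR_RGB2BGR);u,v=proj(c,[O+50*D])[0].astype(int)
    cv2.imwrite(f'pics/{tag}{n}c.png',cv2.resize(im[v-40:v+35,u-50:u+50],None,fx=7,fy=7,interpolation=cv2.INTER_CUBIC))
print(sense()['joint_pos'])
E
python3 chk.py a
```

```text
side 396 xy@65 [-0.19 -0.34] tilt rad [-0.01 -0.01] top z [129.4  132.21]
scene 125 xy@65 [-0.5   2.46] tilt rad [-0.02 -0.01] top z [130.16 134.54]
[-11.44  36.87 -27.64 104.8   27.99  40.44  48.54]
```

View pics/asidec.png

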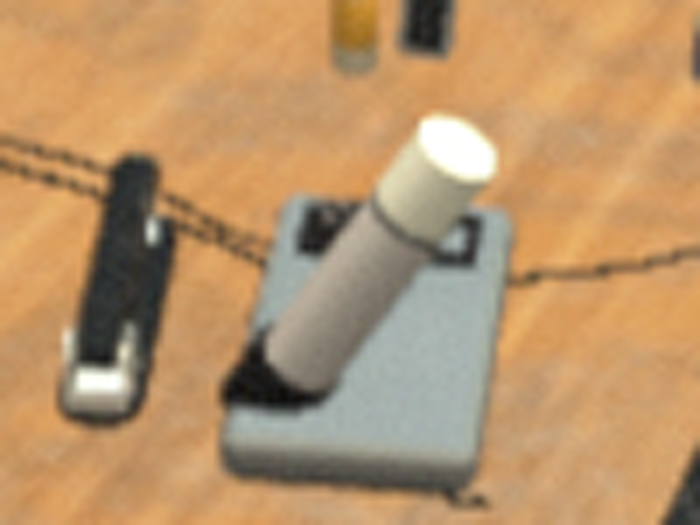

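The tube stands home: fitted axis within 0.5 mm in x, tilt ≤0.02 rad, cap at 129–130 mm along the pin. Now the rocker, with closed fingers and the tool pointing down.

```bash
python3 -c "
from h import *
go([499,83,150],tool(13,0))"
```

```text
t 12.0 pos [470.2 199.1 207.4] gap 85.5 F [ 1.   0.9 -0.5]
row [-0.001  0.004  0.052] [-0.035  0.572 -1.197] dist mm 132.7 ang 4.7 scaled k 1.2 [-0.029  0.478 -1.   ] [-0.001  0.004  0.044]
```

Emit:
play_rows([
  [0, 0, 0, 0, 0, -0.3, 1],
  [0, 0, 0, 0, 0, -0.6, 0.5],
  [0, 0, 0.05, 0, 0, -1, 0],
  [0, 0, 0.05, 0, 0, -1, 0],
  [0, 0, 0.05, 0, 0, -1, 0],
])

```text
time_s: 12.62
tool_pos: [493.0, 102.2, 206.6]
orientation: [[0.973, 0.002, -0.232], [0.232, 0.002, 0.973], [0.003, -1.0, 0.001]]
contact_force: [0.3, -0.3, -0.9]
finger_gap: 12.3
```

```bash
python3 -c "
from h import *
go([499,83,120],tool(13,0))"
```

```text
t 12.625 pos [493.  102.2 206.6] gap 12.3 F [ 0.3 -0.3 -0.9]
row [-0.001  0.004  0.002] [ 0.012  0.865 -0.202] dist mm 88.9 ang 0.4 scaled k 1 [ 0.012  0.865 -0.202] [-0.001  0.004  0.002]
```

Emit:
play_rows([
  [0, 0, 0, 0.01, 0.3, -0.2, 0],
  [0, 0, 0, 0.01, 0.6, -0.2, 0],
  [0, 0, 0, 0.01, 0.86, -0.2, 0],
  [0, 0, 0, 0.01, 0.86, -0.2, 0],
])

```text
time_s: 13.12
tool_pos: [497.7, 84.2, 119.4]
orientation: [[0.972, -0.0, -0.234], [0.234, 0.002, 0.972], [0.0, -1.0, 0.002]]
contact_force: [0.5, 0.6, 0.7]
finger_gap: 0.4
```

```bash
python3 - <<'E'
from h import *
go([499,83,60],tool(13,0))
c=snap('wrist','w7');print(sense()['finger_gap'])
Rb=lambda x,y:np.r_[O[:2]+np.array([[np.cos(np.radians(YAW)),-np.sin(np.radians(YAW))],[np.sin(np.radians(YAW)),np.cos(np.radians(YAW))]])@np.array([x-25,y-60.])]
for x,y,z in [(-26,-60,53),(-33,-60,54),(33,-60,40),(-33,-46,54),(-33,-74,54)]: print((x,y),Rb(x,y),proj(c,[np.r_[Rb(x,y),z]]))
cv2.imwrite('pics/w7c.png',cv2.resize(cv2.cvtColor(c['frame'],cv2.COLOR_RGB2BGR)[130:330,140:380],None,fx=3,fy=3))
E
```

```text
t 13.125 pos [497.7  84.2 119.4] gap 0.4 F [0.5 0.6 0.7]
row [-0.001  0.006  0.   ] [ 0.01   0.594 -0.015] dist mm 59.5 ang 0.5 scaled k 1 [ 0.01   0.594 -0.015] [-0.001  0.006  0.   ]
0.28024038742633145
(-26, -60) [502.09145308  83.7299814 ] [[249.63293222 207.51800742]]
(-33, -60) [495.27362131  82.14342225] [[249.65690535 199.57635329]]
(33, -60) [559.55603515  97.10240854] [[249.49154748 264.70143413]]
(-33, -46) [492.100503    95.77908579] [[267.16597487 199.67050582]]
(-33, -74) [498.44673961  68.50775871] [[232.14029681 199.48216021]]
```

View pics/w7c.png

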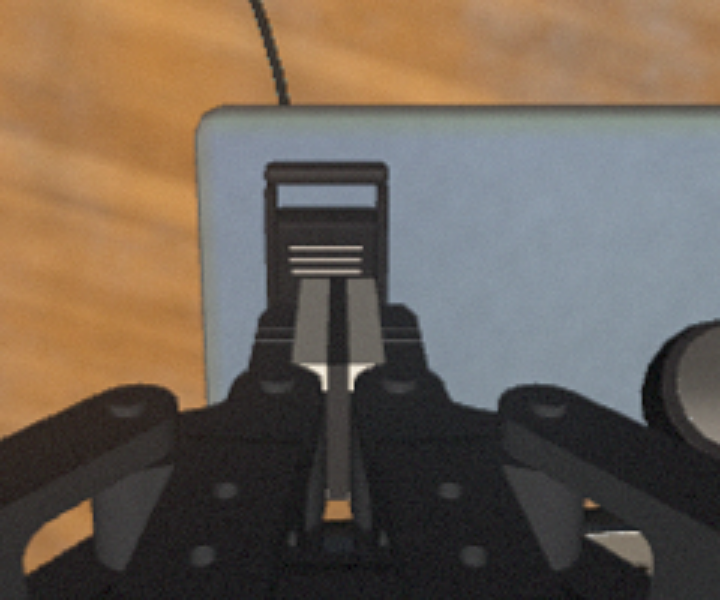

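The view shows the rocker paddle's near edge at crop (327,210), i.e. pixel (249,200), against (249.7,199.6) predicted. It lies centred under the closed fingertips and still off. Pressing.

Emit:
play_rows([
  [0, 0, 0, 0.01, 0.25, -0.01, 0],
  [0, 0, 0, 0.01, 0.5, -0.01, 0],
  [0, 0, 0, 0.01, 0.6, -0.01, 0],
  [0, 0, 0, 0.01, 0.66, -0.01, 0],
  [0, 0, 0, 0.01, 0.7, -0.01, 0],
])

```text
time_s: 13.8
tool_pos: [499.8, 83.6, 51.1]
orientation: [[0.972, 0.002, -0.233], [0.233, 0.002, 0.972], [0.003, -1.0, 0.002]]
contact_force: [-3.6, -0.2, 5.1]
finger_gap: 0.2
```

Emit:
play_rows([
  [0, 0, 0, 0, 0.02, 0, 0],
  [0, 0, 0, 0, 0.04, 0, 0],
  [0, 0, 0, 0, 0.055, 0, 0],
  [0, 0, 0, 0, 0.055, 0, 0],
])

```text
time_s: 14.3
tool_pos: [499.9, 83.7, 45.6]
orientation: [[0.972, 0.002, -0.233], [0.233, 0.002, 0.972], [0.003, -1.0, 0.002]]
contact_force: [0.1, 1.2, -0.5]
finger_gap: -0.3
```

Force rose to 5 N and then fell to zero, so it snapped over. Lift and check.

Emit:
play_rows([
  [0, 0, 0, 0, 0.015, 0, 0],
  [0, 0, 0, 0, 0.015, 0, 0],
  [0, 0, 0, 0, -0.3, 0, 0],
  [0, 0, 0, 0, -0.8, 0, 0],
  [0, 0, 0, 0, -1, 0, 0],
])

```text
time_s: 14.92
tool_pos: [500.1, 83.6, 147.8]
orientation: [[0.972, 0.005, -0.233], [0.233, 0.003, 0.972], [0.005, -1.0, 0.002]]
contact_force: [-0.7, 0.2, -0.4]
finger_gap: -0.1
```

Emit:
play_rows([
  [0, 0, 0, -0.3, -0.3, -0.3, 0],
  [0, 0, 0, -0.5, -0.5, -0.8, 0],
  [0, 0, 0, -0.5, -0.6, -1, 0],
  [0, 0, 0, -0.5, -0.6, -1, 0],
])

```text
time_s: 15.42
tool_pos: [474.8, -26.7, 207.8]
orientation: [[0.973, 0.006, -0.231], [0.231, 0.003, 0.973], [0.006, -1.0, 0.001]]
contact_force: [0.2, 0.7, 0.1]
finger_gap: -0.2
```

```bash
python3 chk.py b; python3 - <<'E'
from h import *
np.set_printoptions(precision=1,suppress=True)
c=dict(np.load('bside.npz'))
for n,dz in [('bside',.5),('bscene',1.9)]:
    P=pts(dict(np.load(n+'.npz'))).reshape(-1,3)-[0,0,dz]
    a=np.radians(YAW);R=np.array([[np.cos(a),-np.sin(a)],[np.sin(a),np.cos(a)]])
    b=np.c_[(P[:,:2]-O[:2])@R+[25,60],P[:,2]]
    for lo in range(-33,33,11):
        k=(b[:,0]>=lo)&(b[:,0]<lo+11)&(np.abs(b[:,1]+60)<9)&(b[:,2]>33); print(n,lo,k.sum(),b[k][:,2].mean() if k.any() else None)
print(sense()['tool_pos'],sense()['time_s'],sense()['contact_force'])
im=cv2.imread('pics/bside.png');cv2.imwrite('pics/bs2.png',cv2.resize(im[140:260,180:340],None,fx=5,fy=5,interpolation=cv2.INTER_CUBIC))
E
```

```text
side 401 xy@65 [ 0.12 -0.35] tilt rad [-0.01  0.  ] top z [129.91 132.43]
scene 111 xy@65 [-0.26  2.27] tilt rad [-0.01 -0.02] top z None
[ 18.29  36.85 -33.29 106.89  27.9   44.27  73.42]
bside -33 7 36.18682603453635
bside -22 0 None
bside -11 0 None
bside 0 0 None
bside 11 8 49.91338394326658
bside 22 14 50.531110713711485
bscene -33 13 39.31071116529234
bscene -22 14 40.996172998290724
bscene -11 13 41.670455292116166
bscene 0 14 46.21284887821072
bscene 11 15 49.43739669257768
bscene 22 9 52.50308166479828
[474.4 -24.7 207.1] 15.525 [-0.1  0.9  0. ]
```

View pics/bs2.png

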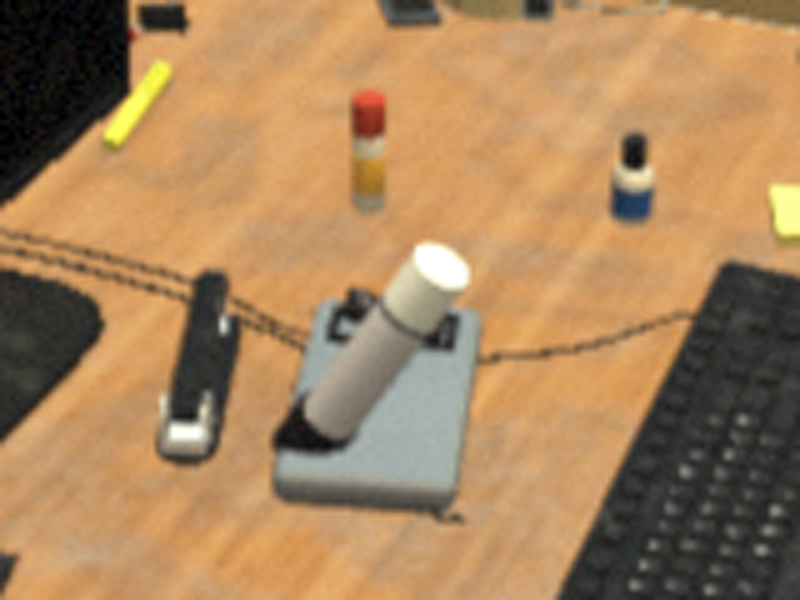

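View pics/bscene.png

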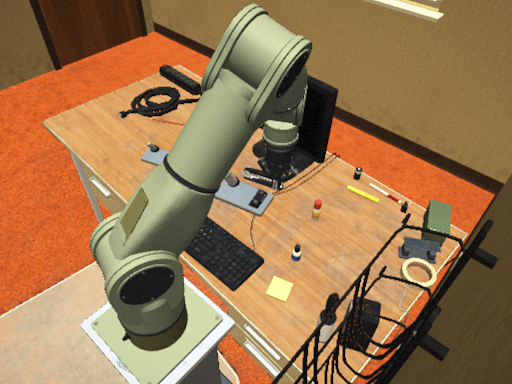

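The rocker's far end is now up (about 52 mm) and its near end down (about 40 mm), so it is on. The tube is home at side crop (375,350), the stapler, glue stick and bottle are in place, and the arm is clear. Handing in.

```bash
python3 -c "
from h import *
print(sense()['joint_velocities'].round(2)); print(hand_in())"
```

```text
[-1.03  0.29  0.03  0.26  0.09 -0.1   0.01]
the job is handed in; nothing more can be done
None
```

The lamp is assembled and switched on, and the job was handed in at about 15.5 s of the 53 s allowed. No verdict was reported. I gripped the loose tube with the tool leaning back 25°, because joint 6 hit its range limit at a full 30° outward lean. I then slid the tube onto the spigot of the larger base until it met the collar at about 73 N, released it, and pressed the rocker's near end until it snapped.

**Tube:** the side view puts its axis within 0.4 mm of my estimated pin axis, tilted about 0.01 rad, with the cap about 130 mm along the pin (home).

**Rocker:** the near end is about 40 mm high and the far end about 52 mm, so it is on.

**Bystanders:** the stapler, glue stick and bottle look unmoved. I judged this by eye in the last pictures and did not measure it.

**Robot:** the gripper is clear, with about zero contact force.

**Disagreements:**
- The scene camera puts the tube 2.3 mm off in y. It showed nearly the same offset for the bare pin, so I take it as calibration error.
- In the last check the arm hid the cap from the scene camera, and the side camera saw only part of the rocker, so the cap height and rocker heights each rest mainly on one view.

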